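Dial the code of the sample lockbox and draw its bolt

ROBOT

A 7-joint arm with a two-finger parallel gripper is mounted at the origin on the work surface. World frame = base frame: x ahead of the robot, y to its left, z up, the work surface at z = 0. Lengths are in m, angles in rad, forces in N, time in s.
With the tool pointing down it reaches from about 0.425 to 0.925 m from the base axis. Payload 6.8 kg.
Tool frame: the origin (TCP) lies on the centre line of the jaws, within the pads' length; the fingertips stand 14 mm ahead of it and the grasp point (between the pads) lies 5 mm behind it (r.nose_length is the distance from the TCP to the fingertips, in m); z points along the fingers, y is the direction in which the jaws open and shut (so a half turn about z gives the same grasp; the last joint's range is limited). The gripper opens to 85 mm and grips with 20 to 120 N. Pads are 22 mm wide; open, the fingers measure 114 mm over their backs; the gripper's body (76 mm by 85 mm) begins 54 mm behind the grasp point. The pads swing forward as they close: fully open they stand 13 mm farther back than shut.
Start: joints at [-1.357, 0.477, 0.022, 1.555, -0.011, 1.109, -0.083], TCP at [0.213, 0.64, 0.245] pointing down, gripper open.
Joint ranges: [-2.96, 2.96], [-0.34, 2.1], [-1.41, 1.46], [0.24, 2.44], [-1.37, 4.51], [0.17, 1.92], [-2.96, 2.96]. Speed limits (rad/s): [2.39, 2.39, 3.14, 3.14, 3.14, 3.14, 3.14].

INTERFACE

Orientations are given as a rotation vector (axis times angle).
In Python, from bench import r, imaging, look_for, outline_of gives the robot as it stands. The module is installed in compiled form; this text tells all that it offers.
- The arm moves only by the tool carry_out, never from a script. Its arguments are lists of equal length, an entry for each row: "offset": the shift along the tool's x, y, z as a fraction of full scale, a list of three; "turn": the turn, a rotation vector about the tool's x, y, z as a fraction of full scale, a list of three. A call has 1 to 8 rows; each row is the pose to reach, as a shift and turn from the pose commanded when the call began, along the tool's axes at that moment; what a row does not reach only later rows make up. Full scale, the value 1, is 0.5 m for a shift and 1.5 rad for a turn. A row lasts 1/10 s, in which the tool goes at most 50 mm and 8.59 degrees, less where a joint would pass 70% of its speed; a pose out of reach is approached as far as the arm can. A call with a number of a shift or a turn outside -1 to 1 is refused whole. A call with a gripper value outside its range is refused whole. "hand" is the closure, from 0 (fully open) to 1 (shut), set as the call begins (left out, the last holds). The fingers move at their own pace and stop on an object; "force" is the grip in N (left out, the last holds). Time passes only in rows, so rows that repeat a pose let the fingers close. It gives the time, the measured TCP pose, the force and the opening at its end, in the units of the state.
- r.get_obs(): the state, without advancing time (a new reading comes with each control period).
- imaging.grab_frame(name): name is "scene" or "top" or "wrist"; returns a dict with "pixels" (420x560x3 uint8, red, green, blue), "fx", "fy", "cx", "cy" (pixels), "k1" (the pictures are not rectified: a ray, as slopes to the right and down, at radius r is drawn at 1 + k1 r^2 times it, then the intrinsics apply), "R" (3x3) and "t" (3): a world point X has camera coordinates R X + t. Camera axes: x right, y down, z forward; pixel columns grow to the right and rows downward; lengths in m; the calibration is good to about 2 mm. A picture is of the moment at which its call begins. There is no depth.
- r.hand_in(): hands the job in, once; it reports no verdict.
Trained networks look in the newest picture that a camera, given by its name, has taken for a name from the list of things; names that differ only in an ending like _2 or _b are one class to them, and where a whole thing is asked for, a point or a joint stands for the part that bears it (a point fixed in the world has none). Each returns a list of dicts, best first, with "score" (0 to 1); they miss things now and then, are a little off and sometimes report something else, mostly with a low value. They report only what shows in the picture. A call takes as long as a camera call.
- look_for(query, camera): "xyz" ([x, y, z] in m, in the coordinates of the camera as it stood for that picture, good to about 4 mm: the middle of the surface that is visible of it).
- outline_of(query, camera): "region" (420x560 bool, what is visible of it).
The state is a dict: "clock": time; "joints": joint angles; "qvel": joint speeds; "tau": joint torques, N m; "tcp_pos": TCP position; "orientation": TCP orientation; "contact_force": force on the tool from outside, world axes, zero at the start; "moment": the same for the moment, N m; "grip_width": finger opening in m.
Only numpy, scipy, OpenCV 4.12 (cv2) and the standard library are available. Lean on these libraries where they do the work, as an engineer would, in place of code of your own. Each camera call takes 0.05 s, during which the arm holds its last target. There are 200 camera calls.

TASK

Unlock the sample lockbox: roll its thumbwheels to the code 5-3-2, reading left to right from the robot's side, each number centred on top; the middle wheel already stands on 3 and must stay as it is. Only then push the bolt in front of the wheels to the left until it is fully home. Go gently: the lock is damaged if it is pressed with more than about 20 N at any time; do not disturb the glassware and tools around it.

Things in the scene. Friction and masses are not known exactly. Their poses are not given: they have to be found in the camera images.
- lockbox: grey steel lockbox fixed to the bench, 220 (its x) by 240 (its y) by 100 mm high; origin at the centre of its underside, x away from the robot, y to the left. Its flat top, the deck, carries three thumbwheels in a row along y, 44 mm apart (22 mm gaps), and, 100 mm nearer the robot, a sliding bolt. Aluminium ridges 4 mm high between the wheels mark the line of the axles.
- wheel_left (a joint): left (+y) thumbwheel: black rubber tyre of radius 30 mm, 22 mm wide, axle along box y. Value in rad, grows as its top moves away from the robot (box +x). White pips on the tyre number it 1 to 6, 60 degrees apart: n is on top at (n-1)*1.047 rad (5 at 4.189); stops at -0.3 and 5.54. Needs about 5 N along the tyre to turn, stays where left. Starts at 2.2 to 3.3.
- wheel_middle (a joint): middle thumbwheel, built and numbered like the left one: 3 is on top at 2.094 rad, where it starts (within 0.03)
- wheel_right (a joint): right (-y) thumbwheel, built and numbered like the left one: 2 is on top at 1.047 rad. Starts at 2.0 to 3.1.
- left_axle (a point): centre of the left wheel's axle, unloaded: 8 mm below the deck, so the crown is nominally 30 mm above this point and 22 mm above the deck. The axle is sprung: it gives downwards 1 mm per 6 N, 5 mm at most. The tyre is worn out of round: the crown runs up to 2.2 mm above or below nominal as it turns, where is not known.
- middle_axle (a point): the same point of the middle wheel, sprung and worn likewise
- right_axle (a point): the same point of the right wheel, sprung and worn likewise. On all tyres friction with a fingertip is roughly 1: too light a press slips, so a wheel may turn less than the finger travels.
- bolt (a joint): sliding steel bolt on the deck, in m: 0 shut (as it starts), grows as it slides to the left (box +y), 0.040 against its stop. It moves against about 4 N of friction and stays where it is left; pushing it with the code not set forces the lock.
- bolt_lug (a point): centre of the top face of the bolt's upright lug, a dark steel block 22 mm (x) by 12 mm (y), its top 30 mm above the deck; moves with the bolt, on which it is sprung along y (gives 1 mm per 2.5 N, at most 8 mm). A keeper block 14 mm high stands on the deck at each end of the track; their inner faces lie 33 mm right and 73 mm left of the shut lug's centre.
- vial: small amber vial with white cap, 22 mm across, 45 mm high, standing loose on the deck's far left corner; origin under its centre
- beaker: glass beaker, 66 mm across, 85 mm high, on the bench left of the lockbox
- reagent: amber reagent bottle, 64 mm across, 130 mm high, on the bench right of the lockbox
- spatula: spatula lying on the bench, 170 mm long
- washbottle: white wash bottle, 68 mm across, 170 mm high
- dish: white porcelain dish, 90 mm across, 22 mm high
- crucible: white crucible, 52 mm across, 50 mm high

How it is judged:
On the way, in this order (a step that is already met when the one before it is completed fails the run):
1. the wheels show 5-3-2, each centred on top within 8 degrees (0.14 rad) (value of joint wheel_left between 4.049 and 4.329 rad and value of joint wheel_middle between 1.954 and 2.234 rad and value of joint wheel_right between 0.907 and 1.187 rad), for 0.2 s.
2. then the bolt is pushed home, at least 37 mm (value of joint bolt above 0.037 m), for 0.2 s.
At the end, for the whole second after the job is handed in: the wheels stand at 4.189, 2.094 and 1.047 rad (5-3-2), each within 0.14 rad, the bolt is at least 37 mm along its 40 mm travel, and the vial, beaker and reagent bottle stand upright (within 0.2 rad) (all of step 1 and value of joint bolt above 0.037 m and angle between each of vial, beaker, reagent's own z axis and vertical below 0.2 rad); the robot touches nothing.
It fails at once if the lockbox, its wheels or its bolt pressed with more than 22 N (contact force between anything else and lockbox above 22 N).
It fails at once if the middle wheel turned away from its number by more than 0.14 rad (not (value of joint wheel_middle between 1.954 and 2.234 rad)).
It fails at once if the bolt forced more than 6 mm while the code is not set (value of joint bolt above 0.006 m and not (value of joint wheel_left between 4.049 and 4.329 rad and value of joint wheel_middle between 1.954 and 2.234 rad and value of joint wheel_right between 0.907 and 1.187 rad)).
It fails at once if a bystander shifted by more than 30 mm (distance of any of vial, beaker, reagent, spatula, washbottle, dish, crucible from where it was at the start of the episode above 0.03 m).
It also fails if it takes over 67 s, if anything falls off the work surface, if the arm or the gripper's body presses on something with over 40 N, if the wrist force passes 120 N, or if a joint passes its speed limit or range.

## Working session

There is one attempt and no reset: what is moved stays moved. The work goes in short steps, Python scripts to look and compute and a tool call to move; the robot and the scene stay as the last step left them, time stands still between calls to the robot, and variables do not carry over. Pictures are saved under pics/ and viewed, about 8 in all and at most 12, crops included, and the job is handed in when it is done.

Besides the shell and the picture viewer there is one more tool, called after "Request:" as name(argument=value, ...), one argument or row to a line, values as JSON. carry_out: Moves the arm, as the interface text tells. Shift numbers are shares of 0.5 m and turn numbers shares of 1.5 rad, none past 1 either way. Its arguments: {"type":"object","properties":{"offset":{"type":"array","items":{"type":"array","items":{"type":"number","minimum":-1,"maximum":1}}},"turn":{"type":"array","items":{"type":"array","items":{"type":"number","minimum":-1,"maximum":1}}},"hand":{"type":"number"},"force":{"type":"number"}},"required":["offset","turn"]}

```bash
mkdir -p pics; cat > h.py <<'E'
import numpy as np, cv2
from scipy.spatial.transform import Rotation as Ro
from bench import r, imaging, look_for, outline_of
def grab(n,f=None):
    d=imaging.grab_frame(n)
    if f: cv2.imwrite('pics/'+f,d['pixels'][:,:,::-1])
    return d
def world(d,x): return np.array(d['R']).T@(np.array(x)-np.array(d['t']))
def proj(d,X):
    c=np.array(d['R'])@np.array(X)+np.array(d['t']); s=c[:2]/c[2]; s=s*(1+d['k1']*(s@s))
    return np.array([d['fx']*s[0]+d['cx'],d['fy']*s[1]+d['cy']])
def onplane(d,u,v,z):
    q=np.array([(u-d['cx'])/d['fx'],(v-d['cy'])/d['fy']]); s=q.copy()
    for _ in range(20): s=q/(1+d['k1']*(s@s))
    R=np.array(d['R']); o=-R.T@np.array(d['t']); w=R.T@np.array([s[0],s[1],1]); return o+w*(z-o[2])/w[2]
def totool(dx):
    o=r.get_obs(); return Ro.from_rotvec(o['orientation']).inv().apply(dx)/0.5
E
python3 - <<'E'
from h import *
o=r.get_obs(); print(o, r.nose_length)
print(Ro.from_rotvec(o['orientation']).as_matrix().round(3))
for c in ['top','scene']:
    d=grab(c,c+'0.png'); print(c,d['fx'],d['k1'],(-np.array(d['R']).T@d['t']).round(3))
    for n in ['lockbox','wheel_left','wheel_middle','bolt_lug','vial','beaker','reagent']:
        print(n,[(world(d,e['xyz']).round(3),round(e['score'],2)) for e in look_for(n,c)[:4]])
E
```

```text
{'clock': 0.0, 'joints': array([-1.35708344,  0.47778068,  0.02233521,  1.5564654 , -0.01152185,
        1.10932898, -0.08312116]), 'qvel': array([-2.71716766e-05,  6.20464068e-04,  2.27613481e-04, -5.71934507e-04,
        1.74887061e-03, -9.91738571e-04,  1.60627066e-03]), 'tau': array([-2.49026562e-04, -5.96451688e+01,  1.60731923e+00, -2.81199092e+01,
        1.23410838e-02,  9.42846760e-03, -2.69296879e-05]), 'tcp_pos': array([0.2133144 , 0.63979259, 0.24433275]), 'orientation': array([-5.03303091e-01, -3.10082889e+00,  2.89899784e-03]), 'contact_force': array([ 0.64426919,  0.5885838 , -0.12512449]), 'moment': array([-0.01915275, -0.06703286, -0.0150478 ]), 'grip_width': 0.08534658901246832} 0.014
[[-0.949  0.316 -0.   ]
 [ 0.316  0.949 -0.002]
 [-0.    -0.002 -1.   ]]
top 510.829863045415 -0.14693402194785274 [ 0.41  -0.005  1.408]
lockbox [(array([ 0.558, -0.078,  0.097]), 0.89), (array([ 0.585, -0.255,  0.088]), 0.28)]
wheel_left [(array([ 0.599, -0.03 ,  0.116]), 0.63)]
wheel_middle [(array([ 0.605, -0.071,  0.118]), 0.5)]
bolt_lug [(array([ 0.508, -0.097,  0.126]), 0.43)]
vial [(array([0.636, 0.024, 0.142]), 0.62)]
beaker [(array([0.571, 0.123, 0.028]), 0.75)]
reagent [(array([ 0.584, -0.254,  0.09 ]), 0.9), (array([ 0.602, -0.033,  0.118]), 0.59)]
scene 490.0201469066183 -0.05292193583305191 [1.674 0.1   0.968]
lockbox [(array([ 0.635, -0.074,  0.105]), 0.61)]
wheel_left [(array([ 0.621, -0.03 ,  0.118]), 0.57)]
wheel_middle [(array([ 0.623, -0.076,  0.114]), 0.48), (array([0.587, 0.119, 0.063]), 0.15)]
bolt_lug []
vial [(array([0.643, 0.022, 0.134]), 0.7)]
beaker [(array([0.588, 0.118, 0.062]), 0.85)]
reagent [(array([ 0.619, -0.259,  0.075]), 0.9), (array([ 0.631, -0.074,  0.104]), 0.64)]
```

```bash
python3 - <<'E'
from h import *
im=cv2.imread('pics/top0.png'); d=grab('top')
p=proj(d,[0.57,-0.07,0.1]).astype(int);print(p)
x0,y0=p[0]-100,p[1]-75
cv2.imwrite('pics/topc.png',cv2.resize(im[max(y0,0):y0+150,x0:x0+200],(800,600),interpolation=cv2.INTER_CUBIC));print(x0,y0)
E
```

```text
[298 187]
198 112
```

View pics/topc.png

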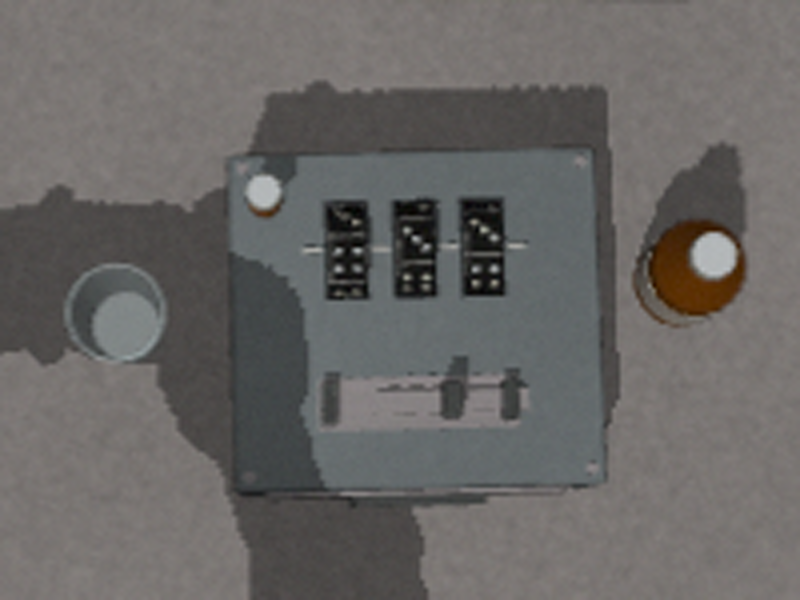

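View pics/top0.png

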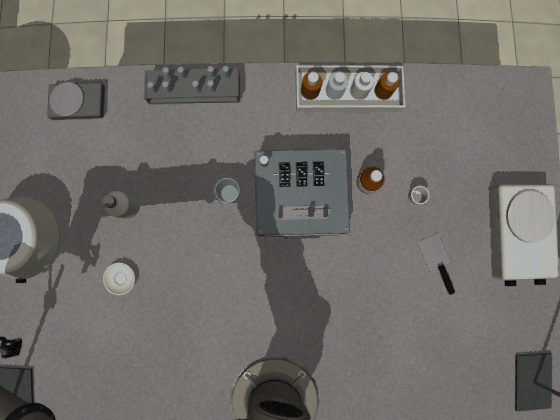

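Top view: deck corners in the crop (offset 198,112, scale 4) are at (228,157), (592,150), (606,484) and (235,490). Wheels are near (347,250), (415,249) and (482,247). The lug is at (455,388), with the vial at far left and the reagent bottle at right.

```bash
python3 - <<'E'
from h import *
d=grab('top')
C=np.array([onplane(d,198+u/4,112+v/4,0.1)[:2] for u,v in [(228,157),(592,150),(606,484),(235,490)]]);print(C.round(3),C.mean(0))
for a in range(4): print(np.linalg.norm(C[a]-C[a-1]))
e=C[0]-C[1]; print('yaw deg',np.degrees(np.arctan2(-e[0],e[1])))
e=C[1]-C[2]; print('yaw deg',np.degrees(np.arctan2(e[1],e[0])))
print([onplane(d,198+u/4,112+v/4,z).round(3) for u,v,z in [(310,247,.104),(520,243,.104),(455,372,.13),(263,190,.145),(115,312,.085)]])
for X in ([0.6,-.07,.4],): print((totool(np.array(X)-r.get_obs()['tcp_pos'])).round(3))
E
```

```text
[[ 0.667  0.043]
 [ 0.67  -0.195]
 [ 0.452 -0.199]
 [ 0.451  0.04 ]] [ 0.5597632  -0.07780585]
0.21604936537329583
0.23738617608495735
0.217838824034675
0.23818223562987126
yaw deg 0.7009231116078611
yaw deg 1.0361944764508748
[array([ 0.607, -0.01 ,  0.104]), array([ 0.608, -0.146,  0.104]), array([ 0.522, -0.1  ,  0.13 ]), array([0.637, 0.019, 0.145]), array([0.568, 0.117, 0.085])]
[-1.183 -1.103 -0.309]
```

Request:
carry_out(
  offset=[
    [-0.1,-0.1,-0.1],
    [-0.2,-0.2,-0.15],
    [-0.3,-0.3,-0.15],
    [-0.4,-0.4,-0.15],
    [-0.48,-0.48,-0.15],
    [-0.56,-0.57,-0.15],
    [-0.56,-0.57,-0.15],
    [-0.56,-0.57,-0.15],
  ],
  turn=[
    [0,0,0.08],
    [0,0,0.16],
    [0,0,0.24],
    [0,0,0.32],
    [0,0,0.4],
    [0,0,0.4],
    [0,0,0.4],
    [0,0,0.4],
  ],
  hand=1,
)

```text
clock: 1.7
tcp_pos: [0.3832, 0.2928, 0.3201]
orientation: [-1.397, -2.814, -0.002]
contact_force: [1.8, -0.4, 0.2]
grip_width: 0.0002
```

```bash
cat >> h.py <<'E'
def togo(X,yaw=np.radians(0.9)):
    o=r.get_obs(); M=Ro.from_rotvec(o['orientation']); c,s=np.cos(yaw),np.sin(yaw)
    T=Ro.from_matrix(np.array([[s,c,0],[-c,s,0],[0,0,-1]]))  # tool y = box x
    return (totool(np.array(X)-o['tcp_pos'])).round(4),((M.inv()*T).as_rotvec()/1.5).round(4)
def st():
    o=r.get_obs(); print('t',round(o['clock'],2),o['tcp_pos'].round(4),'F',o['contact_force'].round(2),'w',o['grip_width'].round(4))
E
python3 -c "
from h import *
st();print(r.get_obs()['joints'].round(2)); print(togo([.56,-.078,.32]))"
```

```text
Traceback (most recent call last):
  File "h.py", line 23, in st
    o=r.get_obs(); print('t',round(o['clock'],2),o['tcp_pos'].round(4),'F',o['contact_force'].round(2),'w',o['grip_width'].round(4))
                                                                                                           ^^^^^^^^^^^^^^^^^^^^^
AttributeError: 'float' object has no attribute 'round'
```

```bash
sed -i "s/\[\[s,c,0\],\[-c,s,0\]/[[-s,c,0],[c,s,0]/; s/o\['grip_width'\].round(4)/round(o['grip_width'],4)/" h.py
python3 -c "
from h import *
st();print(r.get_obs()['joints'].round(2)); print(togo([.56,-.078,.32]))"
```

```text
t 1.7 [0.3832 0.2928 0.3201] F [ 1.82 -0.37  0.24] w 0.0002
[-1.06  0.08  0.3   1.92 -0.02  1.14 -0.1 ]
(array([-8.046e-01, -1.666e-01, -3.000e-04]), array([ 0.0005, -0.0005,  0.4222]))
```

Request:
carry_out(
  offset=[
    [-0.1,-0.02,0],
    [-0.2,-0.04,0],
    [-0.3,-0.06,0],
    [-0.4,-0.08,0],
    [-0.5,-0.1,0],
    [-0.6,-0.12,0],
    [-0.7,-0.15,0],
    [-0.8,-0.167,0],
  ],
  turn=[
    [0,0,0.05],
    [0,0,0.1],
    [0,0,0.16],
    [0,0,0.22],
    [0,0,0.28],
    [0,0,0.34],
    [0,0,0.38],
    [0,0,0.422],
  ],
)

```text
clock: 2.5
tcp_pos: [0.5542, -0.0686, 0.3201]
orientation: [2.206, 2.236, 0.002]
contact_force: [-0.3, 0.6, 0.5]
grip_width: -0.0004
```

```bash
python3 -c "
from h import *
st();print(r.get_obs()['joints'].round(2)); print(togo([.56,-.078,.32]))
d=grab('wrist','w1.png'); print((-np.array(d['R']).T@d['t']).round(3),np.array(d['R']).round(2).tolist(),d['fx'])
for n in ['wheel_left','bolt_lug','vial']: print(n,[(world(d,e['xyz']).round(3),round(e['score'],2)) for e in look_for(n,'wrist')[:4]])
"
```

```text
t 2.5 [ 0.5542 -0.0686  0.3201] F [-0.29  0.63  0.51] w -0.0004
[-0.55  0.25  0.68  1.78 -0.17  1.17  0.2 ]
(array([-0.019 ,  0.0114,  0.0002]), array([ 0.0006, -0.0004, -0.0014]))
[0.554 0.014 0.448] [[1.0, 0.01, 0.0], [0.01, -0.95, 0.32], [0.0, -0.32, -0.95]] 302.09300963038487
wheel_left [(array([ 0.602, -0.03 ,  0.119]), 0.58)]
bolt_lug [(array([ 0.507, -0.093,  0.129]), 0.66)]
vial [(array([0.636, 0.019, 0.144]), 0.63), (array([ 0.611, -0.072,  0.117]), 0.25)]
```

View pics/w1.png

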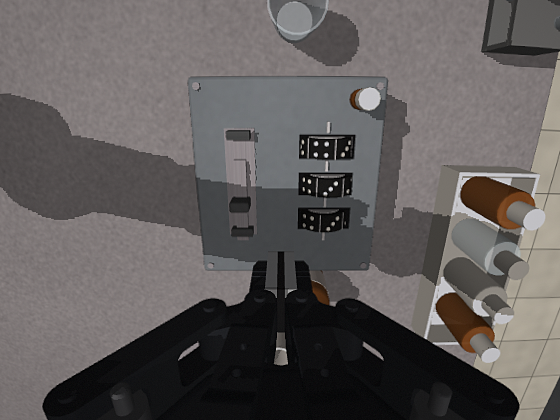

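```bash
cat >> h.py <<'E'
YAW=np.radians(0.9); AX=np.array([0.608,-0.078,0.092])
def boxpt(dx,dy,dz): 
    c,s=np.cos(YAW),np.sin(YAW); return AX+[c*dx-s*dy,s*dx+c*dy,dz]
def unwrap(d,f):
    out=[]
    for k in (1,0,-1):
        ph=np.radians(np.arange(90,-90.1,-0.5)); ys=np.linspace(16,-16,160)/1000
        m=np.array([[proj(d,boxpt(.03*np.sin(p),44e-3*k+y,.03*np.cos(p))) for y in ys] for p in ph]).astype(np.float32)
        im=cv2.remap(d['pixels'],m[...,0],m[...,1],cv2.INTER_CUBIC)[:,:,::-1].copy()
        for a in range(-90,91,30): cv2.line(im,(0,int((90-a)*2)),(12 if a else 159,int((90-a)*2)),(0,0,255) if a==0 else (0,255,255),1)
        out.append(im); out.append(np.full((361,20,3),255,np.uint8))
    cv2.imwrite('pics/'+f,np.hstack(out))
E
python3 -c "
from h import *
d=grab('wrist'); unwrap(d,'u1.png')
im=cv2.imread('pics/w1.png')
x=im[70:275,180:400]; a=cv2.resize(x,None,fx=2.7,fy=2.7,interpolation=cv2.INTER_CUBIC)
b=cv2.imread('pics/u1.png'); 
b=cv2.resize(b,None,fx=.8,fy=1)
cv2.imwrite('pics/u1c.png',b)
for X in [boxpt(0,k*.022,.012) for k in (-3,-1,1,3)]+[boxpt(-.1,-.022,.038)]: print(X.round(3),proj(d,X).round(1))
for n in ['wheel_left','bolt_lug']:
  for e in outline_of(n,'wrist')[:4]:
    v,u=np.nonzero(e['region']); print(n,round(e['score'],2),u.min(),u.max(),v.min(),v.max(),u.mean().round(1),v.mean().round(1))
"
```

```text
[ 0.609 -0.144  0.104] [322.8 237.1]
[ 0.608 -0.1    0.104] [324.4 203.8]
[ 0.608 -0.056  0.104] [326.1 167.7]
[ 0.607 -0.012  0.104] [327.8 128.8]
[ 0.508 -0.102  0.13 ] [238.4 211.3]
wheel_left 0.75 301 352 137 160 327.1 147.8
wheel_left 0.21 350 381 88 111 365.7 99.2
bolt_lug 0.8 230 250 198 212 240.0 204.9
```

View pics/u1c.png

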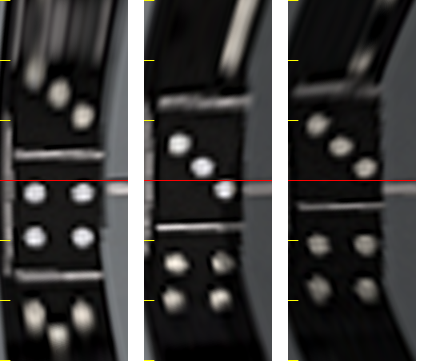

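Unwrapped view (red line = top of wheel): the left wheel has its "4" about 17° to the near side. The middle has "3" just past the top, and the right has "3" about 16° to the far side. So left is about 2.75 rad and right about 2.3 rad, both within the stated ranges. I go to the near side of the left wheel's crown.

```bash
sed -i 's/AX=np.array.*/AX=np.array([0.6085,-0.0767,0.092])/' h.py; python3 -c "
from h import *
st(); P=boxpt(-.010,.044,0); print(P); P[2]=.18; print(togo(P)); P[2]=.145; print(togo(P))
"
```

```text
t 2.85 [ 0.5537 -0.0649  0.3195] F [ 0.8  -0.06 -0.18] w 0.0002
[ 0.59781011 -0.0328625   0.092     ]
(array([0.0621, 0.0895, 0.2791]), array([-0.0003, -0.0006,  0.0019]))
(array([0.0621, 0.0895, 0.3491]), array([-0.0003, -0.0006,  0.0019]))
```

Request:
carry_out(
  offset=[
    [0.04,0.06,0.06],
    [0.062,0.09,0.14],
    [0.062,0.09,0.22],
    [0.062,0.09,0.28],
    [0.062,0.09,0.32],
    [0.062,0.09,0.349],
    [0.062,0.09,0.349],
    [0.062,0.09,0.349],
  ],
  turn=[
    [0,0,0],
    [0,0,0],
    [0,0,0],
    [0,0,0],
    [0,0,0],
    [0,0,0],
    [0,0,0],
    [0,0,0],
  ],
)

```text
clock: 3.65
tcp_pos: [0.5989, -0.0342, 0.146]
orientation: [2.202, 2.24, 0.001]
contact_force: [-0.2, -0.3, 0.3]
grip_width: -0.0002
```

```bash
python3 -c "
from h import *
st(); P=boxpt(-.010,.044,0);  P[2]=.138; print(togo(P)); d=grab('wrist','w2.png');st()
"
```

```text
t 3.65 [ 0.5989 -0.0342  0.146 ] F [-0.17 -0.29  0.32] w -0.0002
(array([ 0.0027, -0.0021,  0.0159]), array([ 0.0006, -0.0002,  0.0008]))
t 3.7 [ 0.5992 -0.0344  0.1464] F [ 0.22 -0.03  0.95] w -0.0001
```

View pics/w2.png

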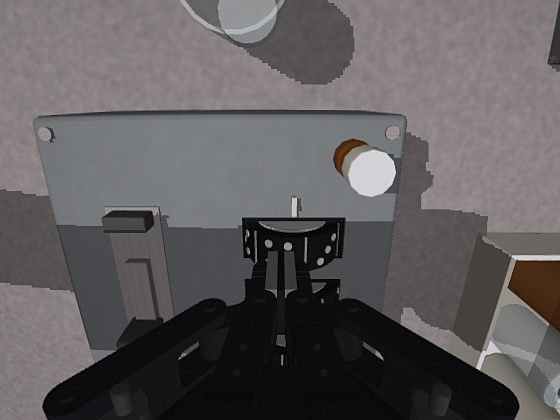

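Request:
carry_out(
  offset=[
    [0.0,0,0.006],
    [0,0,0.012],
    [0,0,0.014],
    [0,0,0.016],
    [0,0,0.016],
  ],
  turn=[
    [0,0,0],
    [0,0,0],
    [0,0,0],
    [0,0,0],
    [0,0,0],
  ],
)

```text
clock: 4.2
tcp_pos: [0.5985, -0.0348, 0.1373]
orientation: [-2.204, -2.239, -0.0]
contact_force: [-1.2, -0.3, 1.5]
grip_width: 0.0
```

Request:
carry_out(
  offset=[
    [0.0,0,0.001],
    [0,0,0.002],
    [0,0,0.002],
  ],
  turn=[
    [0,0,0],
    [0,0,0],
    [0,0,0],
  ],
)

```text
clock: 4.5
tcp_pos: [0.5986, -0.0348, 0.1366]
orientation: [2.204, 2.239, 0.001]
contact_force: [-1.8, 0.6, 5.6]
grip_width: 0.0004
```

Request:
carry_out(
  offset=[
    [0.0,0,0.001],
    [0,0,0.002],
    [0,0.004,0.002],
    [0,0.008,0.002],
    [0,0.012,0.002],
  ],
  turn=[
    [0,0,0],
    [0,0,0],
    [0,0,0],
    [0,0,0],
    [0,0,0],
  ],
)

```text
clock: 5.0
tcp_pos: [0.604, -0.0347, 0.1359]
orientation: [-2.203, -2.238, 0.0]
contact_force: [-5.8, 0.8, 9.7]
grip_width: -0.0
```

Request:
carry_out(
  offset=[
    [0.0,0.004,0],
    [0,0.008,0],
    [0,0.012,0],
    [0,0.016,0],
  ],
  turn=[
    [0,0,0],
    [0,0,0],
    [0,0,0],
    [0,0,0],
  ],
)

```text
clock: 5.4
tcp_pos: [0.6121, -0.0346, 0.136]
orientation: [-2.203, -2.238, -0.0]
contact_force: [-5.0, 1.2, 10.9]
grip_width: -0.0003
```

Request:
carry_out(
  offset=[
    [0.0,0.004,0],
    [0,0.008,0],
    [0,0.012,0],
    [0,0.016,0],
    [0,0.02,0],
  ],
  turn=[
    [0,0,0],
    [0,0,0],
    [0,0,0],
    [0,0,0],
    [0,0,0],
  ],
)

```text
clock: 5.9
tcp_pos: [0.6224, -0.0345, 0.1356]
orientation: [-2.204, -2.239, -0.0]
contact_force: [-2.5, 0.3, 4.4]
grip_width: 0.0005
```

Request:
carry_out(
  offset=[
    [0,0,-0.02],
    [0,0,-0.03],
    [0,-0.03,-0.03],
    [0,-0.05,-0.03],
    [0,-0.05,-0.02],
    [0,-0.05,-0.01],
    [0,-0.05,-0.004],
    [0,-0.05,-0.003],
  ],
  turn=[
    [0,0,0],
    [0,0,0],
    [0,0,0],
    [0,0,0],
    [0,0,0],
    [0,0,0],
    [0,0,0],
    [0,0,0],
  ],
)

```text
clock: 6.7
tcp_pos: [0.5977, -0.0346, 0.1365]
orientation: [-2.203, -2.239, 0.0]
contact_force: [-2.3, 1.0, 5.7]
grip_width: -0.0002
```

Request:
carry_out(
  offset=[
    [0,0,0.001],
    [0,0,0.002],
    [0,0,0.002],
  ],
  turn=[
    [0,0,0],
    [0,0,0],
    [0,0,0],
  ],
)

```text
clock: 7.0
tcp_pos: [0.5978, -0.0346, 0.1361]
orientation: [-2.203, -2.239, -0.001]
contact_force: [-3.5, 1.5, 8.5]
grip_width: 0.0001
```

Request:
carry_out(
  offset=[
    [0.0,0.004,0],
    [0,0.008,0],
    [0,0.012,0],
    [0,0.016,0],
  ],
  turn=[
    [0,0,0],
    [0,0,0],
    [0,0,0],
    [0,0,0],
  ],
)

```text
clock: 7.4
tcp_pos: [0.6054, -0.0345, 0.1361]
orientation: [-2.203, -2.238, 0.0]
contact_force: [-4.6, 1.0, 9.6]
grip_width: 0.0001
```

Request:
carry_out(
  offset=[
    [0.0,0.004,0],
    [0,0.008,0],
    [0,0.012,0],
    [0,0.014,0],
    [0,0.014,-0.03],
    [0,-0.05,-0.06],
    [0,-0.1,-0.06],
    [0,-0.16,-0.06],
  ],
  turn=[
    [0,0,0],
    [0,0,0],
    [0,0,0],
    [0,0,0],
    [0,0,0],
    [0,0,0],
    [0,0,0],
    [0,0,0],
  ],
)

```text
clock: 8.2
tcp_pos: [0.5258, -0.0362, 0.1668]
orientation: [2.202, 2.238, 0.002]
contact_force: [-0.4, -0.6, 0.3]
grip_width: -0.0005
```

```bash
cat >> h.py <<'E'
def look(f):
    d=grab('wrist','full_'+f); unwrap(d,f); b=cv2.imread('pics/'+f)
    a=cv2.resize(d['pixels'][:,:,::-1],(480,360)); cv2.imwrite('pics/'+f,np.hstack([a,cv2.resize(b,(320,360))]))
    st()
E
python3 -c "
from h import *
look('l1.png')"
```

```text
t 8.25 [ 0.5198 -0.0368  0.1656] F [-6.06 -0.4  -1.95] w 0.0002
```

View pics/l1.png

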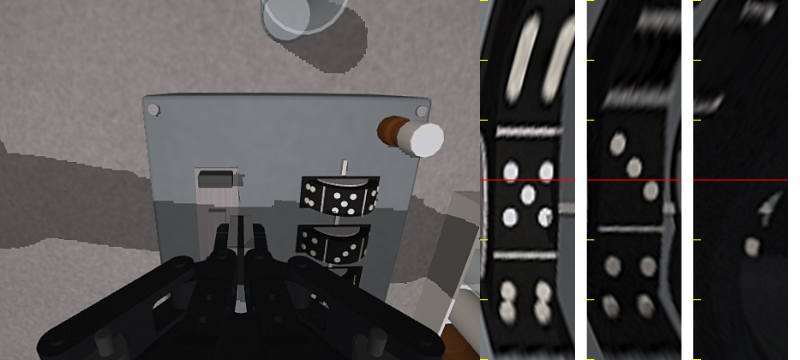

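Left wheel now shows "5" about 6° on the near side (raw). The middle still reads as before (+8° raw, which is bias from eccentricity). A view from straight above separates tyre centre from angle.

Request:
carry_out(
  offset=[
    [0,0,-0.08],
    [-0.06,0.06,-0.08],
    [-0.12,0.12,-0.08],
    [-0.16,0.17,-0.08],
    [-0.16,0.176,-0.08],
    [-0.16,0.176,-0.08],
  ],
  turn=[
    [0,0,0],
    [0,0,0],
    [0,0,0],
    [0,0,0],
    [0,0,0],
    [0,0,0],
  ],
)

```text
clock: 8.85
tcp_pos: [0.6152, -0.115, 0.2058]
orientation: [2.204, 2.238, -0.001]
contact_force: [0.6, 0.5, 1.3]
grip_width: 0.0002
```

```bash
python3 -c "
from h import *
d=grab('wrist','full_l2.png');st();unwrap(d,'l2u.png')
a=d['pixels'][:,:,::-1].copy(); 
for k in (0,1,-1):
  print(k,[proj(d,boxpt(x,.044*k,z)).round(1).tolist() for x,z in ((-.0289,.008),(.0289,.008),(0,.03))], 'ridge',proj(d,boxpt(0,.044*k+.022,.012)).round(1))
a=a[60:320,160:420]
b=cv2.imread('pics/l2u.png'); cv2.imwrite('pics/l2.png',np.hstack([cv2.resize(a,(440,440),interpolation=cv2.INTER_CUBIC),cv2.resize(b[:,:320],(352,440))]))
"
```

```text
t 8.9 [ 0.6145 -0.1142  0.2056] F [-0.06 -0.34  0.12] w 0.0001
0 [[234.2, 162.1], [308.1, 162.1], [270.2, 167.9]] ridge [270.7 134. ]
1 [[231.5, 103.3], [309.8, 103.2], [269.6, 103.2]] ridge [270.2  70.7]
-1 [[236.8, 214.8], [306.6, 214.8], [270.9, 225.1]] ridge [271.3 190.6]
```

View pics/l2.png

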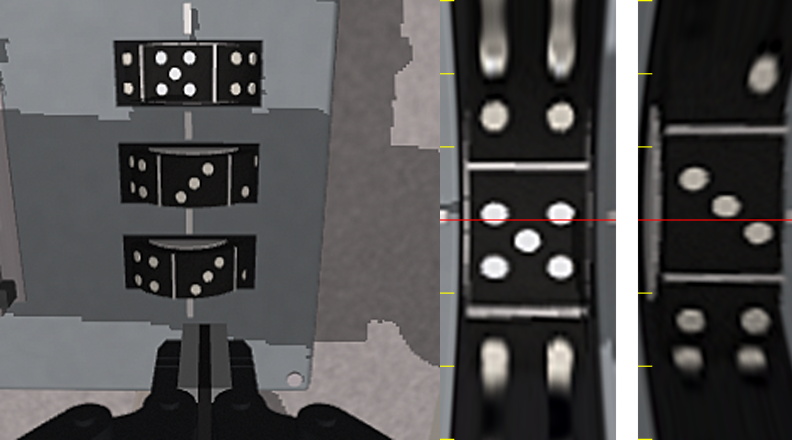

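From above, the ridge shows the axle at x≈0.609. The black slot hides the tyre ends, but the grey side-face crescents above the deck give the tyre centre directly: the middle one is clearly offset about 2 mm to +x. I shift left so the left wheel's crescent shows too.

Request:
carry_out(
  offset=[
    [0.05,0,0],
    [0.11,0,0],
    [0.11,0,0],
    [0.11,-0.01,0],
  ],
  turn=[
    [0,0,0],
    [0,0,0],
    [0,0,0],
    [0,0,0],
  ],
)

```text
clock: 9.3
tcp_pos: [0.6084, -0.0575, 0.2057]
orientation: [-2.199, -2.243, -0.001]
contact_force: [-0.7, -0.5, -0.1]
grip_width: 0.0
```

```bash
sed -i 's/AX=np.array.*/AX=np.array([0.609,-0.0767,0.092])/' h.py; cat >> h.py <<'E'
def side(d,f,ks=(1,0)):
    # rectify the plane of each wheel's +y side face: 20 px per mm... 8 px/mm, x to the right -40..40, z up
    out=[]
    for k in ks:
        xs=np.arange(-35,35,.15); zs=np.arange(36,2,-.15)
        m=np.array([[proj(d,boxpt(x/1e3,.044*k+.011,z/1e3)) for x in xs] for z in zs]).astype(np.float32)
        im=cv2.remap(d['pixels'],m[...,0],m[...,1],cv2.INTER_CUBIC)[:,:,::-1].copy(); c=int(35/.15)
        cv2.line(im,(c,0),(c,20),(0,0,255)); 
        cv2.circle(im,(c,int(36/.15)),200,(0,255,255),1)
        out.append(im)
    cv2.imwrite('pics/'+f,np.vstack(out))
E
python3 -c "
from h import *
d=grab('wrist','full_s1.png');st();side(d,'s1.png');unwrap(d,'s1u.png')
b=cv2.imread('pics/s1u.png')[:,:320]; a=cv2.imread('pics/s1.png'); print(a.shape)
cv2.imwrite('pics/s1.png',np.hstack([a,cv2.resize(b,(320,a.shape[0]))]))
"
```

```text
t 9.35 [ 0.6073 -0.0592  0.2057] F [-1.24 -0.29 -0.03] w 0.0002
(454, 467, 3)
```

View pics/s1.png

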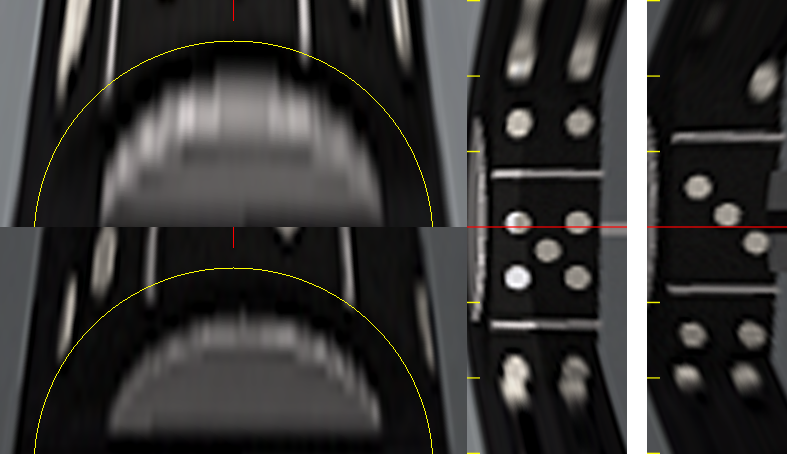

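Side-face view: hub segments are centred at +1.1 mm (left) and +1.7 mm (middle). Corrected for that, the middle is at about +2° (3 on top, as stated). The left "5" is about 11° short, so it needs about 5.5 mm more.

Request:
carry_out(
  offset=[
    [0.05,-0.004,0],
    [0.05,-0.004,0.05],
    [0.05,-0.004,0.1],
    [0.05,-0.004,0.125],
    [0.05,-0.004,0.132],
    [0.05,-0.004,0.136],
    [0.05,-0.004,0.137],
    [0.05,-0.004,0.137],
  ],
  turn=[
    [0,0,0],
    [0,0,0],
    [0,0,0],
    [0,0,0],
    [0,0,0],
    [0,0,0],
    [0,0,0],
    [0,0,0],
  ],
)

```text
clock: 10.15
tcp_pos: [0.607, -0.0349, 0.138]
orientation: [2.203, 2.238, 0.002]
contact_force: [1.1, -0.3, 0.6]
grip_width: 0.0005
```

```bash
python3 -c "
from h import *
st()"
```

```text
t 10.15 [ 0.607  -0.0349  0.138 ] F [ 1.12 -0.35  0.63] w 0.0005
```

Down 1.5 mm, in steps.

Request:
carry_out(
  offset=[
    [0,0,0.001],
    [0,0,0.002],
    [0,0,0.003],
    [0,0,0.003],
  ],
  turn=[
    [0,0,0],
    [0,0,0],
    [0,0,0],
    [0,0,0],
  ],
)

```text
clock: 10.55
tcp_pos: [0.607, -0.0347, 0.1364]
orientation: [2.203, 2.238, 0.002]
contact_force: [-0.4, -0.2, 5.5]
grip_width: 0.0002
```

Request:
carry_out(
  offset=[
    [0,0,0.001],
    [0,0,0.002],
    [0,0.003,0.002],
    [0,0.006,0.002],
    [0,0.009,0.002],
    [0,0.012,0.002],
    [0,0.012,0.002],
  ],
  turn=[
    [0,0,0],
    [0,0,0],
    [0,0,0],
    [0,0,0],
    [0,0,0],
    [0,0,0],
    [0,0,0],
  ],
)

```text
clock: 11.25
tcp_pos: [0.6123, -0.0347, 0.1355]
orientation: [-2.203, -2.238, -0.0]
contact_force: [-3.4, 0.5, 8.4]
grip_width: 0.0
```

Request:
carry_out(
  offset=[
    [0,0,-0.04],
    [-0.06,0.005,-0.06],
    [-0.12,0.014,-0.06],
    [-0.172,0.014,-0.06],
    [-0.172,0.014,-0.04],
    [-0.172,0.014,-0.02],
    [-0.172,0.014,-0.01],
    [-0.172,0.014,-0.008],
  ],
  turn=[
    [0,0,0],
    [0,0,0],
    [0,0,0],
    [0,0,0],
    [0,0,0],
    [0,0,0],
    [0,0,0],
    [0,0,0],
  ],
)

```text
clock: 12.05
tcp_pos: [0.6202, -0.1186, 0.1372]
orientation: [-2.2, -2.24, 0.002]
contact_force: [0.0, -0.0, 0.7]
grip_width: -0.0002
```

Request:
carry_out(
  offset=[
    [0,0,0.001],
    [0,0,0.002],
    [0,0,0.002],
  ],
  turn=[
    [0,0,0],
    [0,0,0],
    [0,0,0],
  ],
)

```text
clock: 12.35
tcp_pos: [0.621, -0.1201, 0.1379]
orientation: [2.203, 2.24, 0.001]
contact_force: [0.0, -0.8, -0.3]
grip_width: 0.0001
```

Request:
carry_out(
  offset=[
    [0,-0.003,0.001],
    [0,-0.003,0.003],
    [0,-0.003,0.004],
    [0,-0.003,0.004],
  ],
  turn=[
    [0,0,0],
    [0,0,0],
    [0,0,0],
    [0,0,0],
  ],
)

```text
clock: 12.75
tcp_pos: [0.6193, -0.1205, 0.1356]
orientation: [-2.204, -2.239, -0.0]
contact_force: [0.1, 0.3, -0.1]
grip_width: 0.0
```

Request:
carry_out(
  offset=[
    [0,0,0.001],
    [0,0,0.002],
    [0,0,0.003],
    [0,0,0.003],
  ],
  turn=[
    [0,0,0],
    [0,0,0],
    [0,0,0],
    [0,0,0],
  ],
)

```text
clock: 13.15
tcp_pos: [0.6192, -0.1204, 0.1341]
orientation: [-2.204, -2.239, 0.0]
contact_force: [0.4, -0.9, -0.7]
grip_width: -0.0001
```

Request:
carry_out(
  offset=[
    [0,0,0.001],
    [0,0,0.002],
    [0,0,0.003],
    [0,0,0.003],
  ],
  turn=[
    [0,0,0],
    [0,0,0],
    [0,0,0],
    [0,0,0],
  ],
)

```text
clock: 13.55
tcp_pos: [0.6194, -0.1205, 0.1328]
orientation: [2.204, 2.239, 0.0]
contact_force: [0.2, 0.0, 2.6]
grip_width: -0.0002
```

Contact. Press about 1.2 mm more.

Request:
carry_out(
  offset=[
    [0,0,0.001],
    [0,0,0.002],
    [0,-0.004,0.003],
    [0,-0.008,0.003],
    [0,-0.012,0.003],
  ],
  turn=[
    [0,0,0],
    [0,0,0],
    [0,0,0],
    [0,0,0],
    [0,0,0],
  ],
)

```text
clock: 14.05
tcp_pos: [0.6157, -0.1206, 0.1325]
orientation: [2.2, 2.237, 0.005]
contact_force: [5.0, 0.1, 5.9]
grip_width: 0.0003
```

Request:
carry_out(
  offset=[
    [0,0,0.001],
    [0,-0.004,0.002],
    [0,-0.008,0.002],
    [0,-0.012,0.002],
  ],
  turn=[
    [0,0,0],
    [0,0,0],
    [0,0,0],
    [0,0,0],
  ],
)

```text
clock: 14.45
tcp_pos: [0.6102, -0.1208, 0.1321]
orientation: [2.2, 2.236, 0.006]
contact_force: [5.6, 0.7, 8.3]
grip_width: -0.0001
```

Request:
carry_out(
  offset=[
    [0,-0.004,0],
    [0,-0.008,0],
    [0,-0.012,0],
    [0,-0.016,0],
  ],
  turn=[
    [0,0,0],
    [0,0,0],
    [0,0,0],
    [0,0,0],
  ],
)

```text
clock: 14.85
tcp_pos: [0.6023, -0.1208, 0.132]
orientation: [2.199, 2.236, 0.007]
contact_force: [6.1, 0.9, 9.0]
grip_width: 0.0002
```

Request:
carry_out(
  offset=[
    [0,-0.004,0],
    [0,-0.004,-0.02],
    [0,0.02,-0.024],
    [0,0.038,-0.024],
    [0,0.038,-0.012],
    [0,0.038,-0.006],
    [0,0.038,-0.003],
    [0,0.038,-0.003],
  ],
  turn=[
    [0,0,0],
    [0,0,0],
    [0,0,0],
    [0,0,0],
    [0,0,0],
    [0,0,0],
    [0,0,0],
    [0,0,0],
  ],
)

```text
clock: 15.65
tcp_pos: [0.6179, -0.1204, 0.1319]
orientation: [-2.203, -2.238, -0.0]
contact_force: [-0.7, 1.8, 7.9]
grip_width: -0.0002
```

Request:
carry_out(
  offset=[
    [0,0,0.001],
    [0,0,0.002],
    [0,0,0.002],
  ],
  turn=[
    [0,0,0],
    [0,0,0],
    [0,0,0],
  ],
)

```text
clock: 15.95
tcp_pos: [0.618, -0.1204, 0.1314]
orientation: [-2.203, -2.238, -0.001]
contact_force: [-2.5, 1.9, 9.8]
grip_width: 0.0004
```

Request:
carry_out(
  offset=[
    [0,-0.004,0],
    [0,-0.008,0],
    [0,-0.012,0],
    [0,-0.016,0],
  ],
  turn=[
    [0,0,0],
    [0,0,0],
    [0,0,0],
    [0,0,0],
  ],
)

```text
clock: 16.35
tcp_pos: [0.6132, -0.1204, 0.1323]
orientation: [2.2, 2.236, 0.007]
contact_force: [6.0, 1.5, 7.6]
grip_width: 0.0002
```

Request:
carry_out(
  offset=[
    [0,-0.004,0],
    [0,-0.008,0],
    [0,-0.012,0],
    [0,-0.016,0],
  ],
  turn=[
    [0,0,0],
    [0,0,0],
    [0,0,0],
    [0,0,0],
  ],
)

```text
clock: 16.75
tcp_pos: [0.6053, -0.1205, 0.1324]
orientation: [2.199, 2.236, 0.007]
contact_force: [5.4, 1.4, 7.7]
grip_width: -0.0001
```

Request:
carry_out(
  offset=[
    [0,0,-0.03],
    [0,0,-0.1],
    [-0.04,0.006,-0.148],
    [-0.07,0.006,-0.148],
    [-0.07,0.006,-0.148],
    [-0.07,0.006,-0.148],
  ],
  turn=[
    [0,0,0],
    [0,0,0],
    [0,0,0],
    [0,0,0],
    [0,0,0],
    [0,0,0],
  ],
)

```text
clock: 17.35
tcp_pos: [0.6045, -0.1554, 0.2034]
orientation: [-2.203, -2.236, 0.002]
contact_force: [0.0, 0.3, -0.1]
grip_width: 0.0001
```

```bash
sed -i 's/def side(d,f,ks=(1,0))/def side(d,f,ks=(1,0),g=1)/; s/\.044\*k+\.011/.044*k+g*.011/' h.py
python3 -c "
from h import *
d=grab('wrist','full_s2.png');st();side(d,'s2.png',(0,-1));unwrap(d,'s2u.png')
b=cv2.imread('pics/s2u.png'); a=cv2.imread('pics/s2.png')
a=cv2.resize(a,(367,420)); cv2.imwrite('pics/s2.png',np.hstack([a,cv2.resize(b,(430,420))]))
"
```

```text
t 17.4 [ 0.6047 -0.1547  0.2032] F [0.99 0.6  0.31] w 0.0003
```

View pics/s2.png

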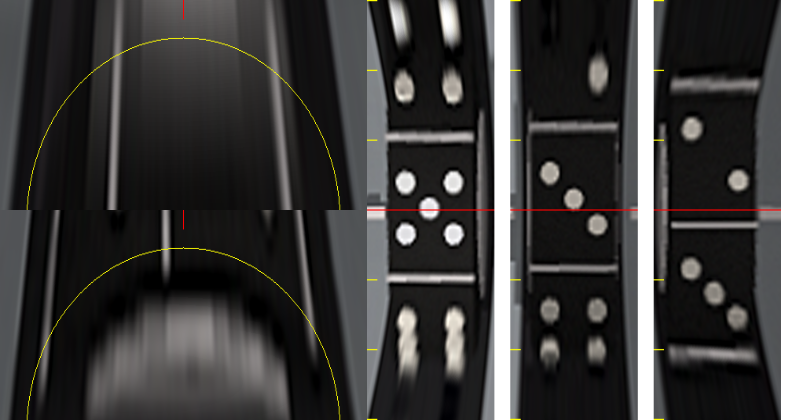

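Left reads about −1.5° after correction (good) and the middle is unchanged. Right shows "2" at +24° raw, about 22° after correction, so it needs about 11 mm more toward the robot.

Request:
carry_out(
  offset=[
    [0.04,0.022,0],
    [0.068,0.022,0.04],
    [0.068,0.022,0.1],
    [0.068,0.022,0.125],
    [0.068,0.022,0.134],
    [0.068,0.022,0.137],
    [0.068,0.022,0.139],
    [0.068,0.022,0.139],
  ],
  turn=[
    [0,0,0],
    [0,0,0],
    [0,0,0],
    [0,0,0],
    [0,0,0],
    [0,0,0],
    [0,0,0],
    [0,0,0],
  ],
)

```text
clock: 18.2
tcp_pos: [0.6168, -0.1219, 0.1361]
orientation: [2.203, 2.238, 0.001]
contact_force: [0.5, 0.8, -0.4]
grip_width: 0.0002
```

Request:
carry_out(
  offset=[
    [0,0,0.001],
    [0,0,0.002],
    [0,0,0.002],
  ],
  turn=[
    [0,0,0],
    [0,0,0],
    [0,0,0],
  ],
)

```text
clock: 18.5
tcp_pos: [0.6164, -0.1215, 0.1344]
orientation: [2.203, 2.239, 0.001]
contact_force: [-0.8, 0.0, 0.3]
grip_width: 0.0001
```

Request:
carry_out(
  offset=[
    [0,0,0.001],
    [0,0,0.002],
    [0,0,0.003],
    [0,0,0.003],
  ],
  turn=[
    [0,0,0],
    [0,0,0],
    [0,0,0],
    [0,0,0],
  ],
)

```text
clock: 18.9
tcp_pos: [0.6165, -0.1215, 0.133]
orientation: [2.204, 2.239, 0.001]
contact_force: [-1.0, 0.3, 5.3]
grip_width: -0.0002
```

Request:
carry_out(
  offset=[
    [0,0,0.001],
    [0,0,0.002],
    [0,-0.004,0.003],
    [0,-0.008,0.003],
    [0,-0.012,0.003],
  ],
  turn=[
    [0,0,0],
    [0,0,0],
    [0,0,0],
    [0,0,0],
    [0,0,0],
  ],
)

```text
clock: 19.4
tcp_pos: [0.6134, -0.1217, 0.1328]
orientation: [2.199, 2.236, 0.006]
contact_force: [5.3, 0.1, 6.5]
grip_width: -0.0
```

Request:
carry_out(
  offset=[
    [0,-0.004,0],
    [0,-0.008,0],
    [0,-0.012,0],
    [0,-0.014,0],
    [0,-0.014,0],
  ],
  turn=[
    [0,0,0],
    [0,0,0],
    [0,0,0],
    [0,0,0],
    [0,0,0],
  ],
)

```text
clock: 19.9
tcp_pos: [0.6061, -0.122, 0.1328]
orientation: [2.2, 2.236, 0.006]
contact_force: [3.0, -0.1, 6.0]
grip_width: -0.0001
```

Request:
carry_out(
  offset=[
    [0,0,-0.03],
    [0,0,-0.1],
    [-0.04,0.006,-0.144],
    [-0.066,0.006,-0.144],
    [-0.066,0.006,-0.144],
    [-0.066,0.006,-0.144],
  ],
  turn=[
    [0,0,0],
    [0,0,0],
    [0,0,0],
    [0,0,0],
    [0,0,0],
    [0,0,0],
  ],
)

```text
clock: 20.5
tcp_pos: [0.6059, -0.1542, 0.2022]
orientation: [-2.203, -2.237, 0.001]
contact_force: [0.6, 0.8, -1.0]
grip_width: 0.0001
```

```bash
python3 -c "
from h import *
d=grab('wrist','full_s3.png');st();side(d,'s3.png',(0,-1));unwrap(d,'s3u.png')
b=cv2.imread('pics/s3u.png'); a=cv2.imread('pics/s3.png')
a=cv2.resize(a,(367,420)); cv2.imwrite('pics/s3.png',np.hstack([a,cv2.resize(b,(430,420))]))
"
```

```text
t 20.55 [ 0.606  -0.1536  0.2019] F [ 0.84  0.44 -0.28] w -0.0
```

View pics/s3.png

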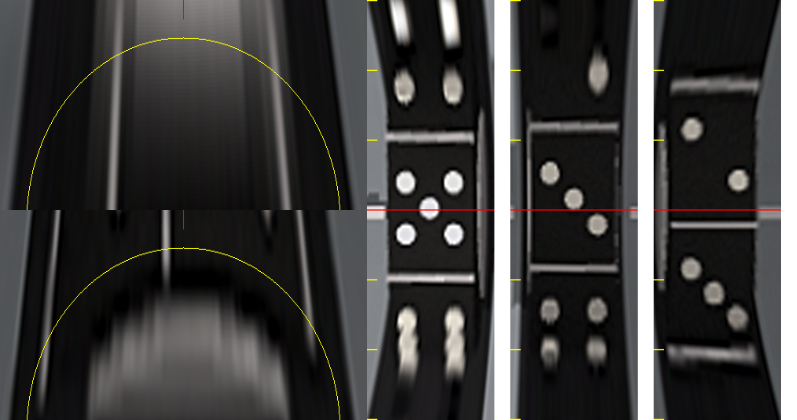

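The right wheel did not move at all: the finger slipped at about 6 N. I repeat with a firmer press of about 11 N.

Request:
carry_out(
  offset=[
    [0.04,0.022,0],
    [0.066,0.022,0.04],
    [0.066,0.022,0.1],
    [0.066,0.022,0.125],
    [0.066,0.022,0.134],
    [0.066,0.022,0.137],
    [0.066,0.022,0.139],
    [0.066,0.022,0.139],
  ],
  turn=[
    [0,0,0],
    [0,0,0],
    [0,0,0],
    [0,0,0],
    [0,0,0],
    [0,0,0],
    [0,0,0],
    [0,0,0],
  ],
)

```text
clock: 21.35
tcp_pos: [0.6178, -0.1219, 0.1346]
orientation: [2.203, 2.238, 0.001]
contact_force: [0.3, -0.4, -0.3]
grip_width: 0.0001
```

Request:
carry_out(
  offset=[
    [0,0,0.001],
    [0,0,0.002],
    [0,0,0.003],
    [0,0,0.004],
    [0,0,0.004],
  ],
  turn=[
    [0,0,0],
    [0,0,0],
    [0,0,0],
    [0,0,0],
    [0,0,0],
  ],
)

```text
clock: 21.85
tcp_pos: [0.6178, -0.1218, 0.1325]
orientation: [2.203, 2.238, 0.001]
contact_force: [-0.3, 0.6, 7.9]
grip_width: 0.0001
```

Request:
carry_out(
  offset=[
    [0,0,0.001],
    [0,0,0.002],
    [0,0,0.003],
    [0,0,0.003],
  ],
  turn=[
    [0,0,0],
    [0,0,0],
    [0,0,0],
    [0,0,0],
  ],
)

```text
clock: 22.25
tcp_pos: [0.6179, -0.1218, 0.1316]
orientation: [2.203, 2.238, 0.002]
contact_force: [-2.6, -0.1, 11.0]
grip_width: -0.0002
```

Request:
carry_out(
  offset=[
    [0,-0.004,0],
    [0,-0.008,0],
    [0,-0.012,0],
    [0,-0.012,0],
  ],
  turn=[
    [0,0,0],
    [0,0,0],
    [0,0,0],
    [0,0,0],
  ],
)

```text
clock: 22.65
tcp_pos: [0.6151, -0.1218, 0.1326]
orientation: [2.199, 2.235, 0.008]
contact_force: [5.1, 0.5, 7.9]
grip_width: -0.0001
```

Request:
carry_out(
  offset=[
    [0,0,0.001],
    [0,-0.002,0.002],
    [0,-0.006,0.003],
    [0,-0.01,0.003],
    [0,-0.01,0.003],
  ],
  turn=[
    [0,0,0],
    [0,0,0],
    [0,0,0],
    [0,0,0],
    [0,0,0],
  ],
)

```text
clock: 23.15
tcp_pos: [0.611, -0.1219, 0.132]
orientation: [2.197, 2.234, 0.011]
contact_force: [4.9, 0.4, 11.7]
grip_width: -0.0
```

Request:
carry_out(
  offset=[
    [0,-0.004,0],
    [0,-0.008,0],
    [0,-0.01,0],
    [0,-0.01,0],
  ],
  turn=[
    [0,0,0],
    [0,0,0],
    [0,0,0],
    [0,0,0],
  ],
)

```text
clock: 23.55
tcp_pos: [0.6063, -0.1219, 0.1321]
orientation: [2.197, 2.234, 0.011]
contact_force: [4.8, 0.6, 13.1]
grip_width: 0.0
```

Request:
carry_out(
  offset=[
    [0,0,-0.03],
    [0,0,-0.1],
    [-0.04,0.006,-0.144],
    [-0.066,0.006,-0.144],
    [-0.066,0.006,-0.144],
    [-0.066,0.006,-0.144],
  ],
  turn=[
    [0,0,0],
    [0,0,0],
    [0,0,0],
    [0,0,0],
    [0,0,0],
    [0,0,0],
  ],
)

```text
clock: 24.15
tcp_pos: [0.6038, -0.1542, 0.1995]
orientation: [-2.203, -2.237, 0.002]
contact_force: [0.2, 0.7, -0.2]
grip_width: -0.0001
```

```bash
cat >> h.py <<'E'
def lines():
    # bright divider rows in each wheel's unwrap, in deg, columns central (y -8..8 mm)
    d=grab('wrist','tmp.png'); st()
    for k,n in ((1,'L'),(0,'M'),(-1,'R')):
        ph=np.arange(60,-65,-0.25); g=cv2.cvtColor(d['pixels'],cv2.COLOR_RGB2GRAY)
        m=np.array([[proj(d,boxpt(.03*np.sin(np.radians(p)),.044*k+y,.03*np.cos(np.radians(p)))) for y in np.linspace(-.009,.007,30)] for p in ph]).astype(np.float32)
        q=np.quantile(cv2.remap(g,m[...,0],m[...,1],cv2.INTER_CUBIC).astype(float),.2,axis=1)
        pk=[(round(float(ph[i]),1),int(q[i])) for i in range(6,len(q)-6) if q[i]==q[i-6:i+7].max() and q[i]>50]
        print(n,pk)
E
python3 -c "
from h import *
lines()"
```

```text
t 24.2 [ 0.6039 -0.1536  0.1993] F [-0.95  0.45  0.13] w -0.0
L [(31.2, 178), (-29.5, 206)]
M [(35.8, 132), (-25.0, 140)]
R [(32.2, 145), (-27.2, 138)]
```

Dividers now give centres of left +0.9°, middle +5.4° (unchanged) and right +2.5° raw. With the tyre offsets all three are within about ±3°. Next I locate the bolt lug.

```bash
python3 -c "
from h import *
d=grab('scene'); d=grab('top')
for c in ('top','wrist'):
  d=grab(c)
  for e in outline_of('bolt_lug',c)[:2]:
    v,u=np.nonzero(e['region']); print(c,e['score'],u.min(),u.max(),v.min(),v.max())
    print([onplane(d,a,b,.13).round(4)[:2] for a,b in ((u.min(),v.min()),(u.max(),v.max()))])
  print([(world(d,e['xyz']).round(3),round(e['score'],2)) for e in look_for('bolt_lug',c)[:3]])
print(boxpt(-.1,-.022,.038))
P=boxpt(-.1,-.047,0); P[2]=.17; print(P,togo(P))
"
```

```text
[]
wrist 0.84 120 164 132 152
[array([ 0.4998, -0.0902]), array([ 0.5279, -0.103 ])]
[(array([ 0.566, -0.08 ,  0.097]), 0.3)]
[ 0.5093579  -0.10026802  0.13      ]
[ 0.50975058 -0.12526493  0.17      ] (array([ 0.0614, -0.1891,  0.061 ]), array([-0.0002, -0.0001,  0.0004]))
```

Request:
carry_out(
  offset=[
    [0.02,-0.06,0],
    [0.04,-0.12,0],
    [0.065,-0.188,0],
    [0.065,-0.188,0.04],
    [0.065,-0.188,0.09],
    [0.065,-0.188,0.12],
    [0.065,-0.188,0.133],
    [0.065,-0.188,0.133],
  ],
  turn=[
    [0,0,0],
    [0,0,0],
    [0,0,0],
    [0,0,0],
    [0,0,0],
    [0,0,0],
    [0,0,0],
    [0,0,0],
  ],
)

```text
clock: 25.4
tcp_pos: [0.51, -0.1237, 0.1337]
orientation: [-2.203, -2.238, 0.002]
contact_force: [0.8, 0.0, 0.3]
grip_width: 0.0002
```

```bash
python3 -c "
from h import *
st(); d=grab('wrist','b1.png'); cv2.imwrite('pics/b1.png',cv2.resize(cv2.imread('pics/b1.png')[60:360,100:500],(800,600))); print(togo([.51,-.122,.133]))
"
```

```text
t 25.4 [ 0.51   -0.1237  0.1337] F [0.81 0.03 0.31] w 0.0002
(array([ 0.0038, -0.0009,  0.0027]), array([-0.0001,  0.0001,  0.    ]))
```

View pics/b1.png

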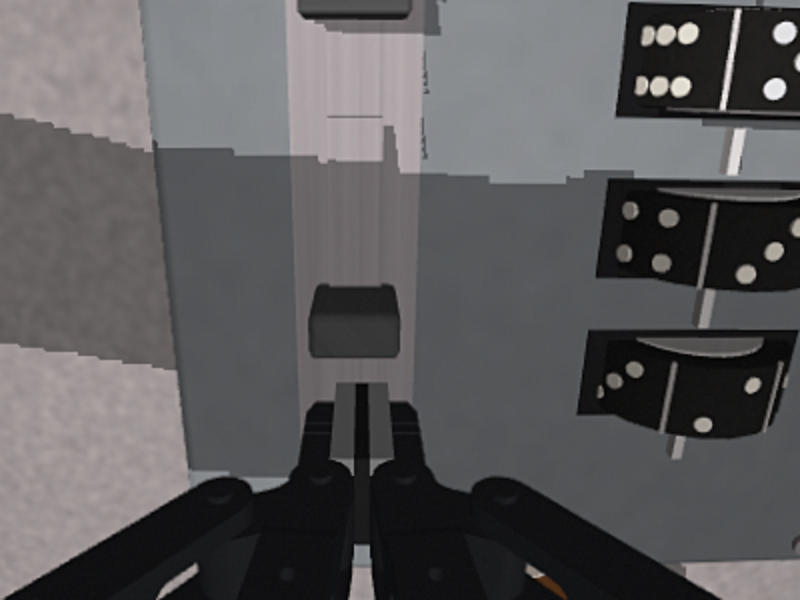

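Finger is aligned just right of the lug (lug at (355,320), tip at (362,390)), and the wheels read 5-3-2. Pushing left in stages.

Request:
carry_out(
  offset=[
    [0.004,0,0.002],
    [0.008,0,0.002],
    [0.012,0,0.002],
    [0.016,0,0.002],
    [0.02,0,0.002],
    [0.024,0,0.002],
    [0.028,0,0.002],
  ],
  turn=[
    [0,0,0],
    [0,0,0],
    [0,0,0],
    [0,0,0],
    [0,0,0],
    [0,0,0],
    [0,0,0],
  ],
)

```text
clock: 26.15
tcp_pos: [0.5103, -0.1106, 0.1334]
orientation: [2.204, 2.237, -0.0]
contact_force: [0.8, -4.6, 1.2]
grip_width: -0.0004
```

Request:
carry_out(
  offset=[
    [0.008,0,0],
    [0.016,0,0],
    [0.024,0,0],
    [0.032,0,0],
    [0.04,0,0],
    [0.048,0,0],
    [0.056,0,0],
    [0.062,0,0],
  ],
  turn=[
    [0,0,0],
    [0,0,0],
    [0,0,0],
    [0,0,0],
    [0,0,0],
    [0,0,0],
    [0,0,0],
    [0,0,0],
  ],
)

```text
clock: 26.95
tcp_pos: [0.5098, -0.0782, 0.1332]
orientation: [2.203, 2.239, 0.0]
contact_force: [1.6, -4.9, 3.7]
grip_width: -0.0003
```

Request:
carry_out(
  offset=[
    [0.003,0,0],
    [0.006,0,0],
    [0.009,0,0],
    [0.009,0,0],
  ],
  turn=[
    [0,0,0],
    [0,0,0],
    [0,0,0],
    [0,0,0],
  ],
)

```text
clock: 27.35
tcp_pos: [0.5097, -0.074, 0.1332]
orientation: [2.203, 2.239, 0.0]
contact_force: [1.4, -3.5, 2.1]
grip_width: -0.0
```

Continue in 1 mm increments until the force climbs at the stop.

Request:
carry_out(
  offset=[
    [0.002,0,0],
    [0.004,0,0],
    [0.004,0,0],
  ],
  turn=[
    [0,0,0],
    [0,0,0],
    [0,0,0],
  ],
)

```text
clock: 27.65
tcp_pos: [0.5097, -0.0726, 0.1332]
orientation: [2.203, 2.238, -0.0]
contact_force: [2.5, -5.8, 1.9]
grip_width: 0.0
```

Request:
carry_out(
  offset=[
    [0.002,0,0],
    [0.003,0,0],
    [0.003,0,0],
  ],
  turn=[
    [0,0,0],
    [0,0,0],
    [0,0,0],
  ],
)

```text
clock: 27.95
tcp_pos: [0.5096, -0.0718, 0.1332]
orientation: [2.204, 2.237, -0.001]
contact_force: [1.6, -7.0, 2.4]
grip_width: -0.0001
```

Request:
carry_out(
  offset=[
    [0.001,0,0],
    [0.002,0,0],
    [0.003,0,0],
    [0.003,0,0],
  ],
  turn=[
    [0,0,0],
    [0,0,0],
    [0,0,0],
    [0,0,0],
  ],
)

```text
clock: 28.35
tcp_pos: [0.5095, -0.071, 0.1332]
orientation: [2.204, 2.236, -0.002]
contact_force: [2.3, -8.6, 0.9]
grip_width: -0.0002
```

The force now climbs along the lug spring's slope (5.8, 7.0, 8.6 N), so the bolt is on its stop. Back off, lift, and check.

Request:
carry_out(
  offset=[
    [-0.01,0,0],
    [-0.03,0,0],
    [-0.03,0,-0.04],
    [-0.03,0,-0.12],
    [-0.09,0,-0.16],
    [-0.16,0.1,-0.16],
    [-0.16,0.1,-0.16],
    [-0.16,0.1,-0.16],
  ],
  turn=[
    [0,0,0],
    [0,0,0],
    [0,0,0],
    [0,0,0],
    [0,0,0],
    [0,0,0],
    [0,0,0],
    [0,0,0],
  ],
)

```text
clock: 29.15
tcp_pos: [0.561, -0.1488, 0.2123]
orientation: [-2.204, -2.237, 0.002]
contact_force: [-0.6, -0.3, 0.2]
grip_width: 0.0
```

```bash
python3 -c "
from h import *
lines(); d=grab('wrist','e.png')
for y in (-.022,.018): print(proj(d,boxpt(-.1,y,.038)).round(1))
for e in outline_of('bolt_lug','wrist')[:2]:
    v,u=np.nonzero(e['region']); print(e['score'],u.min(),u.max(),v.min(),v.max(),onplane(d,u.min(),v.min(),.13),onplane(d,u.max(),v.max(),.13))
for n in ('vial','beaker'): print(n,[(world(d,e['xyz']).round(3),round(e['score'],2)) for e in look_for(n,'wrist')[:1]])
"
```

```text
t 29.2 [ 0.5599 -0.1479  0.212 ] F [-1.16 -0.39 -0.13] w -0.0002
L [(32.0, 181), (-29.2, 222)]
M [(36.5, 125), (-25.0, 117), (-25.2, 117)]
R [(31.5, 115), (-28.5, 126)]
[208.1 154.5]
[203.9  94.2]
0.85 187 226 81 101 [ 0.49803882 -0.05206078  0.13      ] [ 0.52327554 -0.06444184  0.13      ]
0.65 187 225 16 160 [ 0.5004995  -0.01366743  0.13      ] [ 0.52111324 -0.10400836  0.13      ]
vial [(array([ 0.604, -0.036,  0.12 ]), 0.73)]
beaker []
```

View pics/e.png

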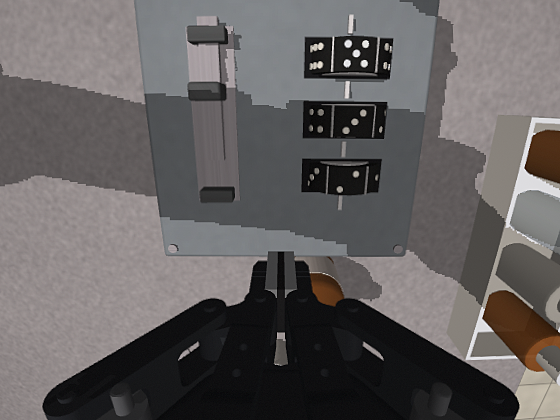

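```bash
python3 -c "
from h import *
st(); d=grab('top'); print([(n,world(d,e[0]['xyz']).round(3)) for n in ('beaker','vial','reagent') if (e:=look_for(n,'top'))]); r.hand_in()
"
```

```text
t 29.4 [ 0.5596 -0.1472  0.2126] F [ 0.54 -0.69  0.19] w 0.0002
[('beaker', array([ 0.574, -0.034,  0.1  ])), ('vial', array([0.528, 0.385, 0.117]))]
the job is handed in; nothing more can be done
```

I rolled the left wheel to 5 and the right wheel to 2 with the shut fingertip and left the middle on 3. I then pushed the bolt left to its stop, backed off and handed in at about 29 s.

**Wheels:** The last picture shows 5-3-2. The number centres read +1.4°, +5.7° and +1.5° on the unwrapped tyres. Allowing for the axle position and the tyres being out of round, that should be within about ±4° of centre. The middle wheel's reading changed by no more than 0.3°.

**Bolt:** The camera puts the lug's travel at 38.4 mm, give or take 1 mm, so by the camera alone the 37 mm mark is cleared only narrowly. The force also climbed from about 4 N while sliding to 8.6 N at the end, as it would against the stop.

**Forces:** The highest reading I saw was about 14 N, on the right wheel. Forces were read only at the end of each move.

**What went wrong or disagreed:**
- One stroke on the right wheel slipped completely at about 6 N, so I repeated it at 11–13 N.
- In the last check of the glassware, the network put the beaker on the wheels and the vial in a place that made no sense. It did not find the reagent bottle in the top view.
- The last wrist view did not show the vial or beaker, and the reagent bottle showed only in part behind the gripper. That they still stand undisturbed rests on the clear tool paths, not on a final look.

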